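# Twist the outlet lid onto the air purifier

## Robot

A 7-joint arm with a two-finger parallel gripper is mounted at the origin on the work surface. World frame = base frame: x ahead of the robot, y to its left, z up, the work surface at z = 0. Lengths are in m, angles in rad, forces in N, time in s.
With the tool pointing down it reaches from about 0.4 to 0.85 m from the base axis. Payload 10.4 kg.
Tool frame: the origin (TCP) lies between the finger pads; the fingertips stand 19 mm ahead of it and the grasp point (between the pads) is the TCP; z points along the fingers, x is the direction in which the jaws open and shut, and the axes are right-handed (so a half turn about z gives the same grasp; the last joint's range is limited). The gripper opens to 87 mm and grips with 3 to 60 N. Pads are 19 mm wide; open, the fingers measure 117 mm over their backs; the gripper's body (75 mm by 190 mm) begins 51 mm behind the grasp point.
Start: joints at [-1.131, 0.332, -0.065, 1.46, 0.022, 1.35, -0.088], TCP at [0.279, 0.559, 0.202] pointing down, gripper open.
Joint ranges: [-2.6, 2.6], [-0.5, 2.12], [-1.47, 1.34], [0.16, 2.42], [-1.27, 4.41], [0.06, 2.06], [-2.6, 2.6]. Speed limits (rad/s): [2.22, 2.22, 2.79, 2.79, 3.14, 3.14, 3.14].

## Interface

Orientations are given as a unit quaternion [x, y, z, w].
In Python, from bench import * gives the robot as it stands.
- The arm moves only by the tool step_arm, never from a script. Its argument "commands" is a list of rows, each a list of 6 numbers: the shift along the tool's x, y, z in m, then the turn, a rotation vector about the tool's x, y, z in rad. In form: [[tx, ty, tz, rx, ry, rz], ...]. A call has 1 to 12 rows; each row shifts and turns the commanded pose from where the row before left it, along the tool's axes as they then stand; what a row does not reach is not made up. A row lasts 1/10 s, in which the tool goes at most 50 mm and 8.59 degrees, less where a joint would pass 70% of its speed; a pose out of reach is approached as far as the arm can. A call with a gripper value outside its range is refused whole. "gripper" is the opening, from 0 (shut) to 1 (fully open), set as the call begins (left out, the last holds). The fingers move at their own pace and stop on an object; "grip_force" is the grip in N (left out, the last holds). Time passes only in rows, so rows that do not move let the fingers close. It gives the time, the measured TCP pose, the force and the opening at its end, in the units of the state.
- read_state(): the state, without advancing time (a new reading comes with each control period).
- camera(name): name is "side" or "top" or "wrist"; returns the picture (420x560x3 uint8, red, green, blue); there is no depth.
- get_calibration(name): a dict with "fx", "fy", "cx", "cy" (pixels), "R" (3x3) and "t" (3): a world point X has camera coordinates R X + t. Camera axes: x right, y down, z forward; pixel columns grow to the right and rows downward; lengths in m; the calibration is good to about 2 mm. The wrist camera is an equidistant fisheye: a pixel r from the principal point sees the ray r / f radians off the axis. A picture is of the moment at which its call begins: read the wrist's pose just before it. get_calibration takes no time and is no camera call; for the wrist camera it gives the pose at the moment of the call.
- close_job(): hands the job in, once; it reports no verdict.
The state is a dict: "time": time; "joint_positions": joint angles; "joint_vel": joint speeds; "joint_torque": joint torques, N m; "ee_pos": TCP position; "eef_rot": TCP orientation; "ft_force": force on the tool from outside, world axes, zero at the start; "torque": the same for the moment, N m; "width": finger opening in m.
Only numpy, scipy, OpenCV 4.12 (cv2) and the standard library are available. Lean on these libraries where they do the work, as an engineer would, in place of code of your own. Each camera call takes 0.05 s, during which the arm holds its last target. There are 200 camera calls.

## Task

Put the lid back on the air purifier: let its three lugs down through the gaps in the collar, feeling for them gently, then push it down against the spring pin and turn it clockwise (seen from above) until the ramps have cammed it fully down and tight. Never force it, let go of it when it is tight, and leave the remotes, cup and bowl alone.

Things in the scene. Friction and masses are not known exactly. Their poses are not given: they have to be found in the camera images.
- purifier: White plastic air purifier base, fixed: drum 176 mm across, 72 mm high, with a round bayonet collar on top, 126 mm across, 106 mm inside, top face 100 mm above the stand. Origin: centre of the underside, z up; a small toggle switch on its -x side. Three tabs reach in from the collar to 43 mm from the axis, tops at 100 mm, with three gaps between them.
- collar_mouth (a point): Centre of the collar's mouth, 100 mm above the stand; axes as the purifier's. Gaps are 28 deg wide, middles nominally at 0, 120, 240 deg from x; but the whole collar (gaps, ramps, stops) is fitted up to 32 deg off either way, differently each time and NOT in this pose: find it by feel or sight. A wall closes each gap on its counter-clockwise side.
- ramp_low (a point): Point on the axis at the height of the ramps' low end, 91 mm above the stand. Clockwise (from above) of each gap the tab's underside is a ramp: at 95 mm beside the gap, falling to 91 mm 40 deg on, then level for 8 deg, then a stop wall. A lug turns about 53 deg from gap middle to stop; the lid is fully down over about the last 8.
- pin_top (a point): Top of the steel spring pin in the middle of the collar, 22 mm across, 93 mm above the stand when free. It pushes the lid up with 2.5 N at first touch plus 0.9 N per mm pressed.
- lid_grip (a point): Middle of the lid's bar handle, 43 mm above the lid's underside; x along the bar, z up. White plastic lid, about 0.2 kg, standing upright on the stand: hub of 40 mm radius, 17 mm high; flange 120 mm across from 17 to 23 mm; bar 70 mm long, 16 mm thick, 40 mm high (23 to 63 mm above the underside).
- lid_lugs (a point): Centre of the lid's underside; axes as lid_grip. Three lugs on the hub at 0, 120, 240 deg from x, out to 49 mm radius, 14 mm wide, 2 to 7 mm above it. Its height over the stand: 98 mm with lugs on the tab tops, about 93 resting on the pin, under 88 to turn beneath the tabs, 83 with the flange on the collar, about 84 when turned tight and let go.
- remote_low: Lower slim black remote, 170 x 40 x 16 mm, lying flat; origin at the centre of its underside, x along it. Bystander.
- remote_top: Upper slim black remote, 160 x 40 x 16 mm, lying crossed on the lower one; origin at the centre of its underside, x along it. Bystander.
- cup: Copper-tone steel cup, 76 mm across the rim, 95 mm high, upright; origin at the centre of its underside. Bystander.
- bowl: Mango-wood bowl, 130 mm across, 55 mm high, upright; origin at the centre of its underside. Bystander.
Not all that is in view belongs to the job. Leave any pink look-alike of the part that bears lid_grip alone.

How it is judged:
On the way:
1. the lid's lugs have dropped into the gaps of the collar (z of lid_grip in the frame of purifier below 0.137 m and horizontal distance between lid_grip and purifier below 0.006 m and angle between lid_grip's own z axis and vertical below 0.08 rad), for 0.1 s.
At the end, for the whole second after the job is handed in: The lid is let go and at rest, level within 0.04 rad, centred on the purifier within 4 mm, and the ramps hold it down against the spring pin: the middle of its handle is 124.5 to 127.7 mm above the purifier's underside (cammed fully down is about 127 mm) (z of lid_grip in the frame of purifier between 0.1245 and 0.1277 m and horizontal distance between lid_grip and purifier below 0.004 m and angle between lid_grip's own z axis and vertical below 0.04 rad and linear speed of lid below 0.02 m/s and contact force between the fingers and lid below 0.1 N); the robot touches nothing.
It fails at once if the lid is forced: more than 60 N between lid and purifier (contact force between lid and purifier above 60 N).
It fails at once if remote_low is disturbed (moved over 20 mm) (distance of remote_low from where it was at the start of the episode above 0.02 m).
It fails at once if remote_top is disturbed (moved over 20 mm) (distance of remote_top from where it was at the start of the episode above 0.02 m).
It fails at once if cup is disturbed (moved over 20 mm) (distance of cup from where it was at the start of the episode above 0.02 m).
It fails at once if bowl is disturbed (moved over 20 mm) (distance of bowl from where it was at the start of the episode above 0.02 m).
It also fails if it takes over 72 s, if anything falls off the work surface, if the arm or the gripper's body presses on something with over 40 N, if the wrist force passes 120 N, or if a joint passes its speed limit or range.

## Working session

There is one attempt and no reset: what is moved stays moved. The work goes in short steps, Python scripts to look and compute and a tool call to move; the robot and the scene stay as the last step left them, time stands still between calls to the robot, and variables do not carry over. Pictures are saved under pics/ and viewed, on a budget of 10 in all, crops included, one or two more only if the job needs it, and the job is handed in when it is done.

Besides the shell and the picture viewer there is one more tool, called after "Request:" as a command line: name --pt "numbers of a row" for each row, then --argument value for the rest. step_arm: Moves the arm, as the interface text tells. Its arguments: {"type":"object","properties":{"commands":{"type":"array","items":{"type":"array","items":{"type":"number"}}},"gripper":{"type":"number"},"grip_force":{"type":"number"}},"required":["commands"]}

```bash
mkdir -p pics
python3 - <<'E'
from bench import *
import cv2,numpy as np
s=read_state();print({k:np.round(v,3).tolist() for k,v in s.items()})
a=camera("top");b=camera("side")
np.savez("c.npz",top=a,side=b)
cv2.imwrite("pics/a.png",a[:,:,::-1]);cv2.imwrite("pics/b.png",b[:,:,::-1])
for n in("top","side"):print(n,get_calibration(n))
E
```

```text
{'time': 0.0, 'joint_positions': [-1.131, 0.333, -0.065, 1.461, 0.022, 1.35, -0.089], 'joint_vel': [0.0, -0.0, 0.0, -0.0, -0.001, -0.001, -0.001], 'joint_torque': [0.001, -62.327, 0.025, -38.988, -0.061, 0.04, 0.0], 'ee_pos': [0.279, 0.559, 0.201], 'eef_rot': [0.85, 0.526, -0.001, 0.0], 'ft_force': [0.013, -0.107, -0.443], 'torque': [0.009, -0.036, 0.011], 'width': 0.087}
top {'fx': 514.4676511194518, 'fy': 514.4676511194518, 'cx': 272.083925633895, 'cy': 209.7018915961477, 'R': array([[ 0.02028513, -0.99976066,  0.00819333],
       [-0.99737253, -0.02080536, -0.06939143],
       [ 0.06954529, -0.00676419, -0.99755586]]), 't': array([-0.0546934 ,  0.55676892,  1.17197042])}
side {'fx': 518.4000870333905, 'fy': 518.4000870333905, 'cx': 277.9929340623887, 'cy': 216.12435968692486, 'R': array([[ 0.78062814, -0.6248695 , -0.01256239],
       [-0.33395214, -0.40003641, -0.85349097],
       [ 0.52829506,  0.67045431, -0.52095618]]), 't': array([-0.44933317,  0.25664552,  1.04510349])}
```

View pics/a.png

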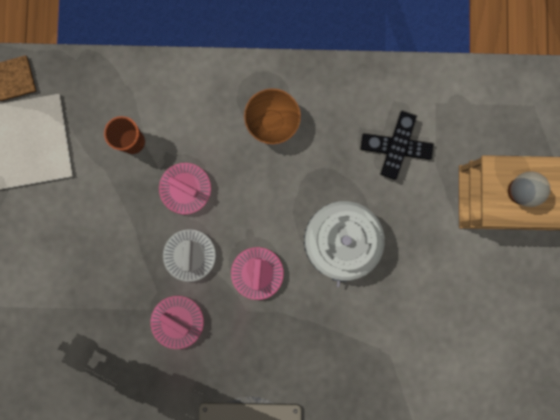

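View pics/b.png

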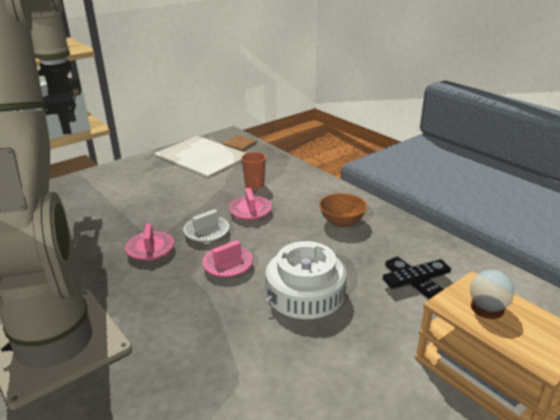

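The white lid is at top px (189,255). Things that could be mistaken for it are the pink look-alikes at (185,188), (257,273) and (177,323). The purifier is at (345,241) with its switch at about (341,284). I choose the white lid by colour and check it in one close crop, next to the collar.

```bash
cat > h.py <<'E'
import numpy as np,cv2
from bench import *
def px2w(n,u,v,z):
    c=get_calibration(n);R=np.array(c["R"]);t=np.array(c["t"])
    d=R.T@np.array([(u-c["cx"])/c["fx"],(v-c["cy"])/c["fy"],1]);o=-R.T@t
    return o+d*(z-o[2])/d[2]
def w2px(n,X):
    c=get_calibration(n);p=np.array(c["R"])@X+c["t"]
    return np.array([c["fx"]*p[0]/p[2]+c["cx"],c["fy"]*p[1]/p[2]+c["cy"]])
E
python3 - <<'E'
from h import *
a=np.load("c.npz")["top"]
f=lambda u,v,r:cv2.resize(a[v-r:v+r,u-r:u+r],(400,400),interpolation=cv2.INTER_CUBIC)
cv2.imwrite("pics/c.png",np.hstack([f(189,255,40),f(345,241,50)])[:,:,::-1])
print("lid",px2w("top",189,255,.023),px2w("top",189,255,.063),"pur",px2w("top",345,241,.072),px2w("top",345,241,.1))
E
```

```text
lid [0.44949901 0.14509983 0.023     ] [0.45035664 0.13901577 0.063     ] pur [ 0.48824595 -0.20518265  0.072     ] [ 0.48791732 -0.20099287  0.1       ]
```

View pics/c.png

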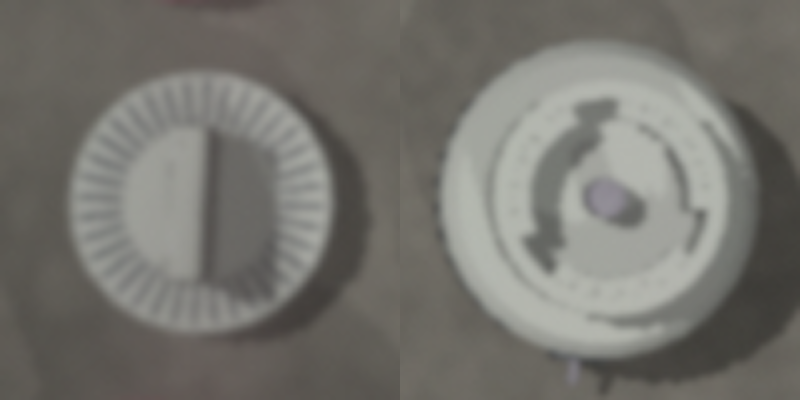

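The crop shows the white lid, with its bar nearly along world x. The collar is centred at about crop (612,199), with gaps seen at (597,108), (545,250) and (697,235), so their middles are near 8°+120k in the world frame. Next I look closer with the wrist camera over the purifier.

Request:
step_arm --pt "-0.034 0.031 -0.006 0 0 0" --pt "-0.034 0.031 -0.006 0 0 0" --pt "-0.034 0.031 -0.006 0 0 0" --pt "-0.034 0.031 -0.006 0 0 0" --pt "-0.034 0.031 -0.006 0 0 0" --pt "-0.034 0.031 -0.006 0 0 0" --pt "-0.034 0.031 -0.006 0 0 0" --pt "-0.034 0.031 -0.006 0 0 0" --pt "-0.034 0.031 -0.006 0 0 0" --pt "-0.034 0.031 -0.006 0 0 0" --pt "-0.034 0.031 -0.006 0 0 0" --pt "-0.034 0.031 -0.006 0 0 0" --gripper 1

```text
time: 1.3
ee_pos: [0.4297, 0.0261, 0.2742]
eef_rot: [0.85, 0.526, 0.0, -0.0]
ft_force: [0.2, 1.4, 0.4]
width: 0.0871
```

Request:
step_arm --pt "-0.034 0.031 -0.006 0 0 0" --pt "-0.034 0.031 -0.006 0 0 0" --pt "-0.034 0.031 -0.006 0 0 0" --pt "-0.034 0.031 -0.006 0 0 0" --pt "-0.034 0.031 -0.006 0 0 0" --pt "0 0 0 0 0 0" --pt "0 0 0 0 0 0" --pt "0 0 0 0 0 0"

```text
time: 2.1
ee_pos: [0.4925, -0.192, 0.3036]
eef_rot: [0.85, 0.527, -0.0, -0.001]
ft_force: [-0.0, 0.7, 0.2]
width: 0.087
```

Run:
```python
from h import *
s=read_state();c=get_calibration("wrist");a=camera("wrist")
np.savez("w1.npz",a=a,**c)
print(s["time"],s["ee_pos"],s["eef_rot"],s["joint_positions"],s["ft_force"]);print(c)
cv2.imwrite("pics/d.png",a[:,:,::-1])
```

```text
2.1 [ 0.49245238 -0.19195652  0.30359337] [ 8.50056259e-01  5.26691626e-01 -1.32912756e-04 -5.19937493e-04] [-0.41975727  0.07548873  0.75910371  1.57889892 -0.05247654  1.50894382
  1.45062819] [-0.00333343  0.68982542  0.1743042 ]
{'fx': 325.19226210127806, 'fy': 325.19226210127806, 'cx': 280.0288932920919, 'cy': 208.3020341626146, 'R': array([[ 4.45882581e-01,  8.95091285e-01,  5.60989038e-04],
       [ 8.67077287e-01, -4.32083034e-01,  2.47954090e-01],
       [ 2.22183939e-01, -1.10071989e-01, -9.68771621e-01]]), 't': array([-0.0478565 , -0.56447306,  0.35712954])}
```

View pics/d.png

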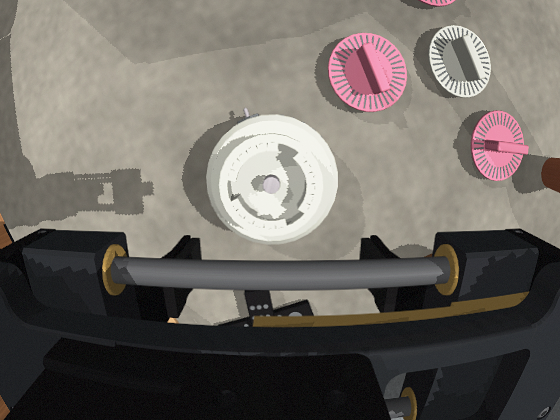

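The purifier shows at wrist px (271,180), with gap notches at (288,153), (297,219) and (234,190). The white lid is at (460,62). I rectify both into world-aligned metric views.

```bash
cat >> h.py <<'E'
def rect(a,c,x0,y0,z,half,n):
    # world map, up=+x, left=+y
    g=(np.arange(n)+.5)/n*2*half-half
    Y,X=np.meshgrid(y0-g,x0-g);P=np.stack([X,Y,np.full_like(X,z)],-1)@np.array(c["R"]).T+c["t"]
    r=np.hypot(P[...,0],P[...,1]);k=np.arctan2(r,P[...,2])/r*c["fx"]
    return cv2.remap(a,(P[...,0]*k+c["cx"]).astype("f4"),(P[...,1]*k+c["cy"]).astype("f4"),cv2.INTER_CUBIC)
E
python3 - <<'E'
from h import *
c=np.load("w1.npz");a=c["a"]
A=rect(a,c,.488,-.203,.1,.08,400).copy();B=rect(a,c,.45,.14,.063,.08,400).copy()
for q in(A,B):
  for i in range(0,400,50):cv2.line(q,(i,0),(i,6),(255,0,0));cv2.line(q,(0,i),(6,i),(255,0,0))
  cv2.drawMarker(q,(200,200),(255,0,0),0,10)
cv2.imwrite("pics/e.png",np.hstack([A,B])[:,:,::-1])
E
```

```text
(no output)
```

View pics/e.png

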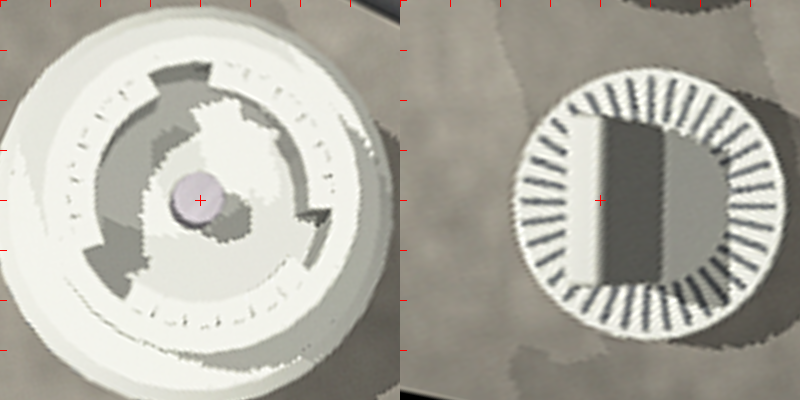

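Estimates in the world frame:
- Collar centre is about (0.490, -0.2034), and the gap middles are at about 9.7°+120k (measured gap width 27–28°, as specified).
- Lid is at (0.450, 0.1455), with the bar at about -2° (bar measures 67 × 14 mm, which fits).

I go to the lid.

Request:
step_arm --pt "0.0354 -0.0236 0.0195 0 0 0" --pt "0.0354 -0.0236 0.0195 0 0 0" --pt "0.0354 -0.0236 0.0195 0 0 0" --pt "0.0354 -0.0236 0.0195 0 0 0" --pt "0.0354 -0.0236 0.0195 0 0 0" --pt "0.0354 -0.0236 0.0195 0 0 0" --pt "0.0354 -0.0236 0.0195 0 0 0" --pt "0.0354 -0.0236 0.0195 0 0 0" --pt "0 0 0 0 0 -0.143" --pt "0 0 0 0 0 -0.143" --pt "0 0 0 0 0 -0.142" --pt "0 0 0 0 0 0"

```text
time: 3.35
ee_pos: [0.4493, 0.1456, 0.1482]
eef_rot: [0.718, 0.696, 0.0, -0.0]
ft_force: [0.8, 0.1, -0.3]
width: 0.0869
```

Request:
step_arm --pt "0 0 0 0 0 0" --pt "0 0 0 0 0 0"

```text
time: 3.55
ee_pos: [0.4498, 0.1448, 0.1482]
eef_rot: [0.72, 0.694, 0.0, -0.0]
ft_force: [0.2, -0.1, 0.1]
width: 0.087
```

```bash
cat >> h.py <<'E'
def st():
    s=read_state();q=s["eef_rot"];from scipy.spatial.transform import Rotation as R
    M=R.from_quat(q).as_matrix();print(round(s["time"],2),"pos",np.round(s["ee_pos"],4),"xdir",round(np.degrees(np.arctan2(M[1,0],M[0,0])),2),"z",np.round(M[:,2],4),"F",np.round(s["ft_force"],2),"T",np.round(s["torque"],2),"w",round(s["width"],4),"j",np.round(s["joint_positions"],2));return s,M
def togo(X,ang=None):
    s,M=st();print("tool shift",np.round(M.T@(np.array(X)-s["ee_pos"]),4))
E
python3 -c "
from h import *
togo([.450,.1455,.049])"
```

```text
3.55 pos [0.4498 0.1448 0.1482] xdir 87.85 z [ 2.e-04  4.e-04 -1.e+00] F [ 0.16 -0.1   0.07] T [ 0.01  0.02 -0.03] w 0.087 j [-0.78  0.02  0.38  1.94 -0.01  1.18  1.14]
tool shift [0.0006 0.0001 0.0992]
```

Request:
step_arm --pt "0 0 0.03 0 0 0" --pt "0 0 0.03 0 0 0" --pt "0 0 0.025 0 0 0" --pt "0 0 0.014 0 0 0" --pt "0 0 0 0 0 0" --pt "0 0 0 0 0 0"

```text
time: 4.15
ee_pos: [0.4502, 0.1446, 0.0495]
eef_rot: [0.72, 0.694, 0.0, 0.0]
ft_force: [0.5, -0.3, 1.1]
width: 0.0869
```

Request:
step_arm --pt "0 0 0 0 0 0" --pt "0 0 0 0 0 0" --pt "0 0 0 0 0 0" --pt "0 0 0 0 0 0" --pt "0 0 0 0 0 0" --pt "0 0 0 0 0 0" --pt "0 0 0 0 0 0" --pt "0 0 0 0 0 0" --gripper 0 --grip_force 30

```text
time: 4.95
ee_pos: [0.45, 0.1445, 0.049]
eef_rot: [0.719, 0.695, -0.0, -0.0]
ft_force: [1.2, 0.5, -0.9]
width: 0.031
```

```bash
python3 -c "
from h import *
st()"
```

```text
4.95 pos [0.45   0.1445 0.049 ] xdir 88.01 z [-0.  0. -1.] F [ 1.23  0.46 -0.95] T [0.04 0.01 0.  ] w 0.031 j [-0.76  0.15  0.38  2.04 -0.07  0.96  1.19]
```

Still closing (31 mm); I wait, then lift.

Request:
step_arm --pt "0 0 0 0 0 0" --pt "0 0 0 0 0 0" --pt "0 0 0 0 0 0" --pt "0 0 0 0 0 0" --pt "0 0 0 0 0 0"

```text
time: 5.45
ee_pos: [0.45, 0.1445, 0.049]
eef_rot: [0.719, 0.695, 0.0, -0.0]
ft_force: [-0.2, 1.1, -0.4]
width: 0.001
```

```bash
python3 -c "
from h import *
st()"
```

```text
5.45 pos [0.45   0.1445 0.049 ] xdir 88.01 z [-0.e+00  1.e-04 -1.e+00] F [-0.16  1.12 -0.41] T [0.01 0.01 0.01] w 0.001 j [-0.76  0.15  0.38  2.04 -0.07  0.96  1.19]
```

The gripper closed to 1 mm, so it missed the bar. I look.

Run:
```python
from h import *
a=camera("wrist");b=camera("side")
cv2.imwrite("pics/f.png",np.hstack([a[:,80:480],cv2.resize(b[150:300,80:280],(400,300))[:, :].repeat(1,0) if 0 else np.vstack([cv2.resize(b[130:280,80:280],(400,300)),np.zeros((120,400,3),np.uint8)])])[:,:,::-1])
```

```text
(no output)
```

View pics/f.png

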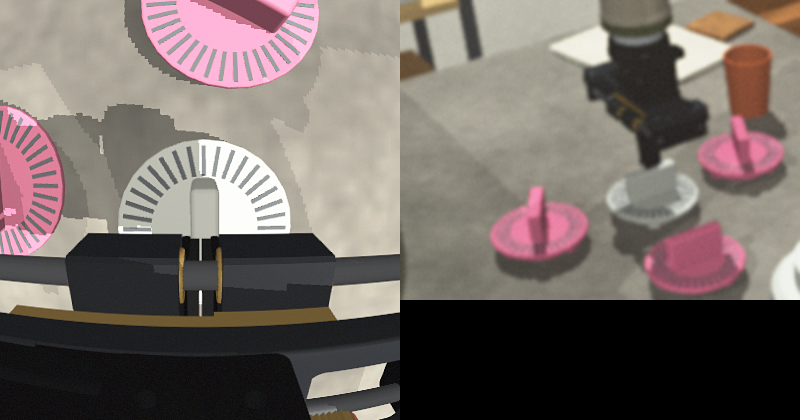

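```bash
cat >> h.py <<'E'
def wpx(c,u,v,z):
    d=np.array([u-c["cx"],v-c["cy"]]);r=np.hypot(*d);th=r/c["fx"]
    d=np.array(c["R"]).T@np.r_[d/r*np.sin(th),np.cos(th)];o=-np.array(c["R"]).T@c["t"]
    return o+d*(z-o[2])/d[2]
def wproj(c,X):
    p=np.array(c["R"])@X+c["t"];r=np.hypot(p[0],p[1]);return p[:2]/r*np.arctan2(r,p[2])*c["fx"]+[c["cx"],c["cy"]]
E
python3 - <<'E'
from h import *
st();c=get_calibration("wrist")
for u,v,z in((200,230,.023),(368,230,.023),(284,140,.023),(284,178,.063),(271,180,.063),(298,180,.063)):print(u,v,np.round(wpx(c,u,v,z),4))
for X in([.45,.1445,.049],[.45,.1445,.03],[.45,.1445,.063],[.415,.1445,.063]):print(X,wproj(c,np.array(X)))
print(w2px("side",np.array([.45,.1445,.05])))
E
```

```text
5.55 pos [0.45   0.1445 0.049 ] xdir 88.01 z [ 0.e+00  1.e-04 -1.e+00] F [-0.18 -0.55 -0.42] T [ 0.06 -0.   -0.02] w 0.0001 j [-0.76  0.15  0.38  2.04 -0.07  0.96  1.19]
200 230 [0.4488 0.0896 0.023 ]
368 230 [0.453  0.2055 0.023 ]
284 140 [0.3906 0.1494 0.023 ]
284 178 [0.4088 0.1483 0.063 ]
271 180 [0.4096 0.1414 0.063 ]
298 180 [0.4101 0.1556 0.063 ]
[0.45, 0.1445, 0.049] [279.68509837 242.89725785]
[0.45, 0.1445, 0.03] [279.71458054 232.71180629]
[0.45, 0.1445, 0.063] [279.65980281 251.68061728]
[0.415, 0.1445, 0.063] [277.27798781 189.87331439]
[205.62425935 218.37893792]
```

Run:
```python
from h import *
for X in([.415,.148,.063],[.45,.148,.063],[.485,.148,.063],[.415,.148,.023],[.485,.148,.023],[.45,.1445,.03],[.45,.1445,.1],[.45,.148,0]):print(X,w2px("side",np.array(X)))
st()
b=camera("side");B=cv2.resize(b[170:260,150:270],(800,600),interpolation=cv2.INTER_CUBIC)
cv2.imwrite("pics/g.png",B[:,:,::-1])
```

```text
[0.415, 0.148, 0.063] [192.81906053 218.10332052]
[0.45, 0.148, 0.063] [204.48383041 213.58536565]
[0.485, 0.148, 0.063] [215.83320932 209.18956681]
[0.415, 0.148, 0.023] [194.3249656  231.16699977]
[0.485, 0.148, 0.023] [216.9536364  222.03910057]
[0.45, 0.1445, 0.03] [206.27250559 224.84883113]
[0.45, 0.1445, 0.1] [203.9591289 201.7599194]
[0.45, 0.148, 0] [206.52632996 233.81429679]
5.55 pos [0.45   0.1445 0.049 ] xdir 88.01 z [ 0.e+00  1.e-04 -1.e+00] F [-0.18 -0.55 -0.42] T [ 0.06 -0.   -0.02] w 0.0001 j [-0.76  0.15  0.38  2.04 -0.07  0.96  1.19]
```

View pics/g.png

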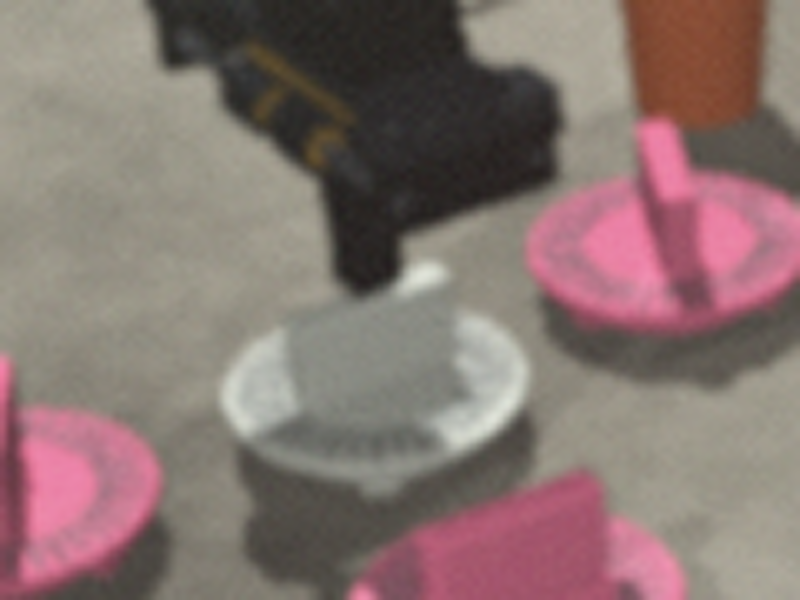

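The side crop shows the closed fingers (tip at about px (205,213)) meeting the bar right at its top edge, which disagrees with the reported pose. A lug shows on the lid's near side at px (206.7,243.2). I test by lifting gently and checking the weight.

Request:
step_arm --pt "0 0 -0.02 0 0 0" --pt "0 0 -0.02 0 0 0" --pt "0 0 -0.02 0 0 0" --pt "0 0 -0.02 0 0 0" --pt "0 0 -0.02 0 0 0" --pt "0 0 0 0 0 0" --pt "0 0 0 0 0 0" --pt "0 0 0 0 0 0"

```text
time: 6.4
ee_pos: [0.4495, 0.1443, 0.1481]
eef_rot: [0.719, 0.695, -0.001, -0.0]
ft_force: [-0.5, -0.1, 0.0]
width: 0.0001
```

Run:
```python
from h import *
print("lug",px2w("side",206.7,243.2,.004))
st();c=get_calibration("wrist");a=camera("wrist");b=camera("side")
for X in([.45,.1445,.049],[.45,.148,.063],[.415,.148,.063],[.485,.148,.063]):print(X,wproj(c,np.array(X)))
s=read_state()["ee_pos"];print("tcp",wproj(c,s),"tip",wproj(c,s-[0,0,.019]))
B=np.vstack([cv2.resize(b[150:260,150:270],(390,358),interpolation=cv2.INTER_CUBIC),np.zeros((62,390,3),np.uint8)])
cv2.imwrite("pics/h.png",np.hstack([a[:,80:480],B])[:,:,::-1])
```

```text
lug [0.42385421 0.10461523 0.004     ]
6.4 pos [0.4495 0.1443 0.1481] xdir 88.01 z [-1.2e-03 -5.0e-04 -1.0e+00] F [-0.5  -0.12  0.02] T [ 0.06  0.04 -0.01] w 0.0001 j [-0.78  0.02  0.38  1.94 -0.01  1.18  1.14]
[0.45, 0.1445, 0.049] [280.13895546 204.4910841 ]
[0.45, 0.148, 0.063] [284.25206518 208.24838607]
[0.415, 0.148, 0.063] [282.86148132 167.26457372]
[0.485, 0.148, 0.063] [285.51791923 246.7602604 ]
tcp [279.65173196 243.03469538] tip [279.70406429 232.86693747]
```

View pics/h.png

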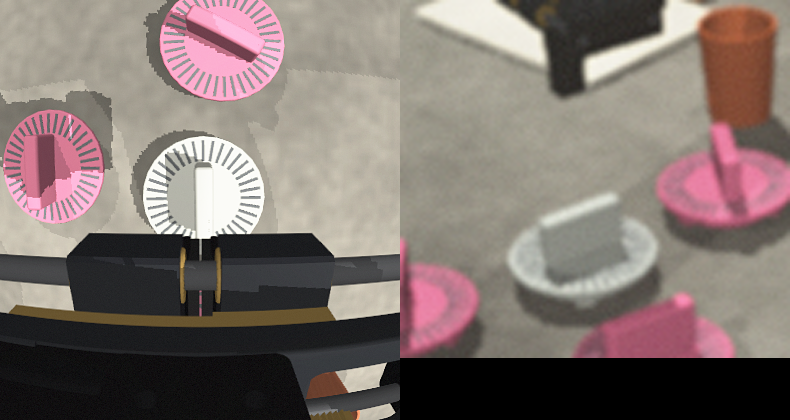

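Picture h shows the lid untouched at (0.45, 0.148). Both cameras agree that the real fingertips sit about 40 mm higher than the stated geometry, so the jaws closed just above the bar. The lug at world (0.424, 0.105) is at 239° and 50 mm radius, so lid x points along world +x (about -2°). I calibrate the tip height by touching the bar top gently with the closed fingers.

Request:
step_arm --pt "0 0 0.033 0 0 0" --pt "0 0 0.033 0 0 0" --pt "0 0 0.03 0 0 0" --pt "0 0 0 0 0 0" --pt "0 0 0 0 0 0"

```text
time: 7.0
ee_pos: [0.4499, 0.1442, 0.0533]
eef_rot: [0.719, 0.695, -0.001, -0.0]
ft_force: [0.5, 0.3, 0.5]
width: 0.0006
```

Request:
step_arm --pt "0 0 0.002 0 0 0" --pt "0 0 0.001 0 0 0" --pt "0 0 0 0 0 0"

```text
time: 7.3
ee_pos: [0.4505, 0.1448, 0.0508]
eef_rot: [0.719, 0.695, 0.001, 0.0]
ft_force: [-0.3, 0.1, 0.4]
width: 0.0005
```

Request:
step_arm --pt "0 0 0.002 0 0 0" --pt "0 0 0.001 0 0 0" --pt "0 0 0 0 0 0"

```text
time: 7.6
ee_pos: [0.4499, 0.1445, 0.0469]
eef_rot: [0.719, 0.695, -0.0, -0.0]
ft_force: [-0.8, 1.3, -0.8]
width: 0.0007
```

Request:
step_arm --pt "0 0 0.002 0 0 0" --pt "0 0 0.001 0 0 0" --pt "0 0 0 0 0 0"

```text
time: 7.9
ee_pos: [0.4499, 0.1444, 0.0438]
eef_rot: [0.719, 0.695, -0.0, -0.0]
ft_force: [0.6, -0.4, 0.5]
width: 0.0005
```

Request:
step_arm --pt "0 0 0.002 0 0 0" --pt "0 0 0.001 0 0 0" --pt "0 0 0 0 0 0"

```text
time: 8.2
ee_pos: [0.4503, 0.1446, 0.0428]
eef_rot: [0.719, 0.695, 0.0, -0.0]
ft_force: [-9.9, -3.7, 27.4]
width: 0.0003
```

Request:
step_arm --pt "0 0 0.002 0 0 0" --pt "0 0 0.001 0 0 0" --pt "0 0 0 0 0 0"

```text
time: 8.5
ee_pos: [0.4505, 0.1447, 0.0426]
eef_rot: [0.72, 0.694, 0.0, -0.001]
ft_force: [-27.2, -10.6, 69.6]
width: 0.0006
```

Contact came at a reported z of 0.043 with the bar top at 0.063, so the real tips are 20 mm behind the TCP (39 mm short of the stated geometry). I back off, open, and descend to a reported z of 0.010, which puts the tips at 30 mm.

Request:
step_arm --pt "0 0 -0.01 0 0 0" --pt "0 0 -0.01 0 0 0" --pt "0 0 0 0 0 0" --pt "0 0 0 0 0 0" --pt "0 0 0 0 0 0" --pt "0 0 0 0 0 0" --pt "0 0 0 0 0 0" --pt "0 0 0 0 0 0" --pt "0 0 0 0 0 0" --gripper 0.65

```text
time: 9.4
ee_pos: [0.45, 0.1445, 0.058]
eef_rot: [0.719, 0.695, -0.0, -0.0]
ft_force: [-1.0, -0.4, -0.4]
width: 0.0556
```

Run:
```python
from h import *
st();a=camera("wrist");c=get_calibration("wrist")
b=camera("side");B=cv2.resize(b[150:260,150:270],(390,358),interpolation=cv2.INTER_CUBIC)
R=rect(a,c,.42,.148,.063,.08,400)
cv2.imwrite("pics/i.png",np.hstack([R[:358],B])[:,:,::-1])
```

```text
9.4 pos [0.45   0.1445 0.058 ] xdir 88.01 z [-1.e-04  0.e+00 -1.e+00] F [-1.   -0.37 -0.45] T [-0.03  0.01 -0.  ] w 0.0556 j [-0.77  0.14  0.39  2.04 -0.06  0.98  1.19]
```

View pics/i.png

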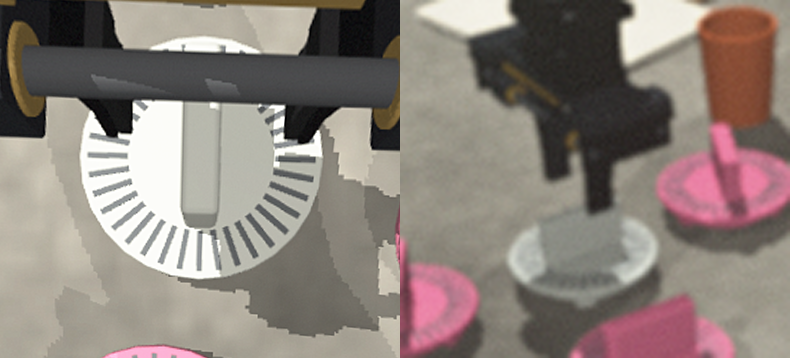

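The bar is centred at about (0.449, 0.1474) and lies between the jaws. I descend.

Request:
step_arm --pt "0.003 0 0.015 0 0 0" --pt "0 0 0.015 0 0 0" --pt "0 0 0.01 0 0 0" --pt "0 0 0.004 0 0 0" --pt "0 0 0 0 0 0"

```text
time: 10.0
ee_pos: [0.45, 0.1473, 0.0138]
eef_rot: [0.719, 0.695, -0.0, -0.0]
ft_force: [-0.4, -0.5, 0.2]
width: 0.0567
```

Request:
step_arm --pt "0 0 0.002 0 0 0" --pt "0 0 0.002 0 0 0" --pt "0 0 0 0 0 0"

```text
time: 10.3
ee_pos: [0.4502, 0.1476, 0.0101]
eef_rot: [0.719, 0.695, 0.0, -0.0]
ft_force: [-0.0, -0.1, 0.6]
width: 0.0565
```

Request:
step_arm --pt "0 0 0 0 0 0" --pt "0 0 0 0 0 0" --pt "0 0 0 0 0 0" --pt "0 0 0 0 0 0" --pt "0 0 0 0 0 0" --pt "0 0 0 0 0 0" --pt "0 0 0 0 0 0" --pt "0 0 0 0 0 0" --gripper 0 --grip_force 35

```text
time: 11.1
ee_pos: [0.4501, 0.1475, 0.01]
eef_rot: [0.719, 0.695, -0.0, -0.0]
ft_force: [-0.0, -0.1, 0.6]
width: 0.0155
```

Gripped at 15.5 mm. I lift and carry it over the collar.

Request:
step_arm --pt "0 0 -0.02 0 0 0" --pt "0 0 -0.045 0 0 0" --pt "0 0 -0.045 0 0 0" --pt "0 0 -0.04 0 0 0" --pt "-0.0436 0.0065 0 0 0 0" --pt "-0.0436 0.0065 0 0 0 0" --pt "-0.0436 0.0065 0 0 0 0" --pt "-0.0436 0.0065 0 0 0 0" --pt "-0.0436 0.0065 0 0 0 0" --pt "-0.0436 0.0065 0 0 0 0" --pt "-0.0436 0.0065 0 0 0 0" --pt "-0.0436 0.0065 0 0 0 0"

```text
time: 12.3
ee_pos: [0.4897, -0.2045, 0.1599]
eef_rot: [0.719, 0.695, 0.0, -0.0]
ft_force: [1.5, 0.4, -2.4]
width: 0.0154
```

Request:
step_arm --pt "0 0 0 0 0 -0.102" --pt "0 0 0 0 0 -0.102" --pt "0 0 0 0 0 0" --pt "0 0 0 0 0 0" --pt "0 0 0 0 0 0"

```text
time: 12.8
ee_pos: [0.4899, -0.2025, 0.1599]
eef_rot: [0.646, 0.764, 0.0, -0.0]
ft_force: [-0.4, 0.5, -2.0]
width: 0.0157
```

Run:
```python
from h import *
togo([.490,-.2034,.110]);a=camera("side");t=camera("top");w=camera("wrist")
print(w2px("side",np.array([.49,-.203,.14])),w2px("top",np.array([.49,-.203,.17])))
u,v=w2px("side",np.array([.49,-.203,.12])).astype(int)
A=cv2.resize(a[v-45:v+45,u-45:u+45],(400,400),interpolation=cv2.INTER_CUBIC)
cv2.imwrite("pics/j.png",np.hstack([A,cv2.resize(w[50:350,80:380],(400,400))])[:,:,::-1])
np.savez("w2.npz",a=w,**get_calibration("wrist"))
```

```text
12.8 pos [ 0.4899 -0.2025  0.1599] xdir 99.59 z [-1.e-04  3.e-04 -1.e+00] F [-0.43  0.47 -2.05] T [0.03 0.01 0.03] w 0.0157 j [-0.36  0.17  0.74  1.8  -0.12  1.22  2.16]
tool shift [-0.0009 -0.0001  0.0499]
[305.57845305 242.03538432] [351.19486329 239.68419025]
```

View pics/j.png

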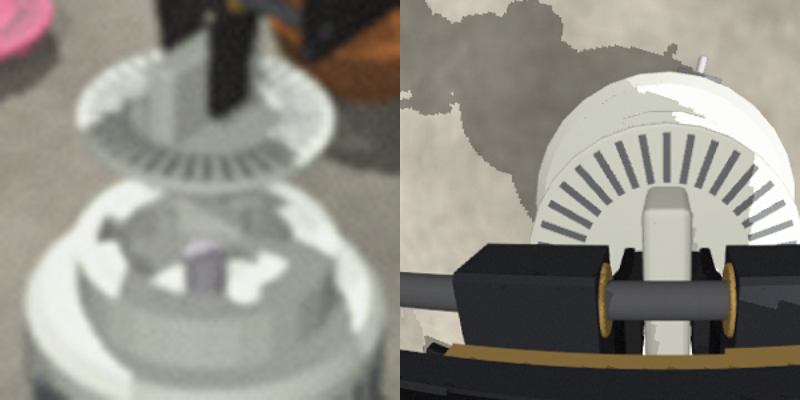

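The lid is held level over the collar. I descend to just above the tab tops and then feel.

Request:
step_arm --pt "-0.001 0 0.02 0 0 0" --pt "0 0 0.02 0 0 0" --pt "0 0 0.008 0 0 0" --pt "0 0 0 0 0 0" --pt "0 0 0 0 0 0"

```text
time: 13.45
ee_pos: [0.4905, -0.204, 0.1127]
eef_rot: [0.645, 0.764, 0.0, 0.0]
ft_force: [-0.6, -0.3, -2.3]
width: 0.0158
```

Request:
step_arm --pt "0 0 0.001 0 0 0" --pt "0 0 0.001 0 0 0" --pt "0 0 0 0 0 0"

```text
time: 13.75
ee_pos: [0.4903, -0.2039, 0.1103]
eef_rot: [0.645, 0.764, 0.0, 0.0]
ft_force: [0.1, 0.0, -2.8]
width: 0.0157
```

Request:
step_arm --pt "0 0 0.001 0 0 0" --pt "0 0 0 0 0 0"

```text
time: 13.95
ee_pos: [0.4901, -0.2038, 0.109]
eef_rot: [0.645, 0.764, 0.0, -0.0]
ft_force: [0.3, 0.2, -2.6]
width: 0.0157
```

Request:
step_arm --pt "0 0 0.001 0 0 0" --pt "0 0 0 0 0 0"

```text
time: 14.15
ee_pos: [0.4901, -0.2038, 0.1079]
eef_rot: [0.645, 0.764, 0.0, -0.0]
ft_force: [-0.6, -0.1, -1.9]
width: 0.0156
```

Request:
step_arm --pt "0 0 0.001 0 0 0" --pt "0 0 0 0 0 0"

```text
time: 14.35
ee_pos: [0.4901, -0.2039, 0.1069]
eef_rot: [0.645, 0.764, -0.0, -0.0]
ft_force: [0.4, -0.1, -1.8]
width: 0.0158
```

Request:
step_arm --pt "0 0 0.001 0 0 0" --pt "0 0 0 0 0 0"

```text
time: 14.55
ee_pos: [0.4901, -0.2038, 0.1059]
eef_rot: [0.645, 0.764, 0.0, -0.0]
ft_force: [-0.9, 0.7, -1.7]
width: 0.0156
```

Request:
step_arm --pt "0 0 0.001 0 0 0" --pt "0 0 0 0 0 0"

```text
time: 14.75
ee_pos: [0.4901, -0.2038, 0.1049]
eef_rot: [0.645, 0.764, -0.0, -0.0]
ft_force: [0.5, -0.5, -3.0]
width: 0.0156
```

Request:
step_arm --pt "0 0 0.001 0 0 0" --pt "0 0 0 0 0 0"

```text
time: 14.95
ee_pos: [0.4901, -0.2038, 0.1039]
eef_rot: [0.645, 0.764, -0.0, -0.0]
ft_force: [0.5, -0.4, -2.4]
width: 0.0156
```

Request:
step_arm --pt "0 0 0.001 0 0 0" --pt "0 0 0 0 0 0"

```text
time: 15.15
ee_pos: [0.4902, -0.2039, 0.1031]
eef_rot: [0.645, 0.764, 0.0, 0.0]
ft_force: [-1.1, 0.0, -1.4]
width: 0.0156
```

The lid is past the tab-top height with no contact, so the lugs are in the gaps. I continue onto the pin.

Request:
step_arm --pt "0 0 0.001 0 0 0" --pt "0 0 0 0 0 0"

```text
time: 15.35
ee_pos: [0.4903, -0.2039, 0.1021]
eef_rot: [0.645, 0.764, 0.0, 0.0]
ft_force: [-0.1, 0.7, 0.9]
width: 0.0159
```

Request:
step_arm --pt "0 0 0.001 0 0 0" --pt "0 0 0 0 0 0"

```text
time: 15.55
ee_pos: [0.4903, -0.2039, 0.1011]
eef_rot: [0.645, 0.764, 0.0, 0.0]
ft_force: [-0.5, 0.5, 1.9]
width: 0.0158
```

Request:
step_arm --pt "0 0 0.001 0 0 0" --pt "0 0 0 0 0 0"

```text
time: 15.75
ee_pos: [0.4902, -0.2039, 0.1001]
eef_rot: [0.645, 0.764, 0.0, 0.0]
ft_force: [-2.1, 0.6, 2.3]
width: 0.0158
```

Request:
step_arm --pt "0 0 0.001 0 0 0" --pt "0 0 0 0 0 0"

```text
time: 15.95
ee_pos: [0.4902, -0.2039, 0.099]
eef_rot: [0.645, 0.764, 0.0, 0.0]
ft_force: [-0.6, -0.1, 4.3]
width: 0.0158
```

Request:
step_arm --pt "0 0 0.001 0 0 0" --pt "0 0 0 0 0 0"

```text
time: 16.15
ee_pos: [0.4903, -0.2039, 0.0981]
eef_rot: [0.645, 0.764, 0.0, 0.0]
ft_force: [-1.0, 0.7, 4.9]
width: 0.0154
```

Request:
step_arm --pt "0 0 0.001 0 0 0" --pt "0 0 0 0 0 0"

```text
time: 16.35
ee_pos: [0.4902, -0.2039, 0.0971]
eef_rot: [0.645, 0.764, 0.0, 0.0]
ft_force: [-2.1, 1.0, 5.2]
width: 0.0155
```

Pin force 7.4 N puts the underside at about 87.6 mm, matching TCP − 10 mm. I press a bit further.

Request:
step_arm --pt "0 0 0.001 0 0 0" --pt "0 0 0 0 0 0"

```text
time: 16.55
ee_pos: [0.4903, -0.2039, 0.0962]
eef_rot: [0.645, 0.764, 0.0, 0.0]
ft_force: [-1.5, 0.3, 5.5]
width: 0.0159
```

Request:
step_arm --pt "0 0 0.001 0 0 0" --pt "0 0 0 0 0 0"

```text
time: 16.75
ee_pos: [0.4903, -0.2039, 0.0952]
eef_rot: [0.645, 0.764, 0.0, 0.0]
ft_force: [-2.4, 1.1, 6.9]
width: 0.016
```

Request:
step_arm --pt "0 0 0.001 0 0 0" --pt "0 0 0 0 0 0"

```text
time: 16.95
ee_pos: [0.4903, -0.2039, 0.0943]
eef_rot: [0.645, 0.764, 0.0, 0.0]
ft_force: [-1.7, 0.7, 8.0]
width: 0.0159
```

```bash
python3 -c "
from h import *
st()"
```

```text
16.95 pos [ 0.4903 -0.2039  0.0943] xdir 99.69 z [ 3.e-04  2.e-04 -1.e+00] F [-1.72  0.71  7.98] T [ 0.28  0.59 -0.01] w 0.0159 j [-0.32  0.25  0.72  1.87 -0.19  1.08  2.21]
```

Underside is about 84.5 mm. Now I turn clockwise gently, watching force and moment.

Request:
step_arm --pt "0 0 0 0 0 0.04" --pt "0 0 0 0 0 0.04" --pt "0 0 0 0 0 0"

```text
time: 17.25
ee_pos: [0.4906, -0.2041, 0.0945]
eef_rot: [0.675, 0.737, 0.0, 0.0]
ft_force: [-1.6, -0.3, 8.2]
width: 0.0159
```

Request:
step_arm --pt "0 0 0 0 0 0.04" --pt "0 0 0 0 0 0.04" --pt "0 0 0 0 0 0"

```text
time: 17.55
ee_pos: [0.4908, -0.2041, 0.0946]
eef_rot: [0.704, 0.71, 0.0, 0.001]
ft_force: [-1.3, 0.6, 8.3]
width: 0.0159
```

```bash
python3 -c "
from h import *
st()"
```

```text
17.55 pos [ 0.4908 -0.2041  0.0946] xdir 90.45 z [ 1.5e-03 -3.0e-04 -1.0e+00] F [-1.28  0.56  8.31] T [ 0.07  0.18 -0.01] w 0.0159 j [-0.34  0.26  0.75  1.87 -0.2   1.08  2.06]
```

Request:
step_arm --pt "0 0 0 0 0 0.05" --pt "0 0 0 0 0 0.05" --pt "0 0 0 0 0 0.05" --pt "0 0 0 0 0 0"

```text
time: 17.95
ee_pos: [0.4909, -0.2042, 0.0946]
eef_rot: [0.756, 0.655, 0.0, 0.001]
ft_force: [-0.0, 0.7, 7.2]
width: 0.0158
```

Request:
step_arm --pt "0 0 0 0 0 0.05" --pt "0 0 0 0 0 0.05" --pt "0 0 0 0 0 0.05" --pt "0 0 0 0 0 0"

```text
time: 18.35
ee_pos: [0.491, -0.2042, 0.0946]
eef_rot: [0.803, 0.596, 0.001, 0.001]
ft_force: [-0.8, -1.1, 7.7]
width: 0.016
```

```bash
python3 -c "
from h import *
togo([.490,-.2034,.094])"
```

```text
18.35 pos [ 0.491  -0.2042  0.0946] xdir 73.23 z [ 1.7e-03 -5.0e-04 -1.0e+00] F [-0.82 -1.14  7.74] T [-0.    0.04  0.01] w 0.016 j [-0.39  0.27  0.8   1.88 -0.22  1.08  1.78]
tool shift [ 0.0005 -0.0012  0.0006]
```

Request:
step_arm --pt "0 0 0 0 0 0.05" --pt "0 0 0 0 0 0.05" --pt "0 0 0 0 0 0.05" --pt "0 0 0 0 0 0"

```text
time: 18.75
ee_pos: [0.491, -0.2042, 0.0947]
eef_rot: [0.845, 0.535, 0.001, 0.001]
ft_force: [-0.2, 0.2, 7.6]
width: 0.0156
```

Request:
step_arm --pt "0 0 0 0 0 0.05" --pt "0 0 0 0 0 0.05" --pt "0 0 0 0 0 0.04" --pt "0 0 0 0 0 0"

```text
time: 19.15
ee_pos: [0.4909, -0.2041, 0.0945]
eef_rot: [0.88, 0.474, 0.001, 0.001]
ft_force: [0.5, 0.1, 5.1]
width: 0.0154
```

```bash
python3 -c "
from h import *
st()"
```

```text
19.15 pos [ 0.4909 -0.2041  0.0945] xdir 56.65 z [ 1.5e-03 -5.0e-04 -1.0e+00] F [0.52 0.08 5.1 ] T [-0.03 -0.03 -0.  ] w 0.0154 j [-0.43  0.28  0.85  1.88 -0.24  1.09  1.5 ]
```

At 43° the upward force is falling, so the ramps are camming. I finish in small steps.

Request:
step_arm --pt "0 0 0 0 0 0.03" --pt "0 0 0 0 0 0.03" --pt "0 0 0 0 0 0"

```text
time: 19.45
ee_pos: [0.4907, -0.2039, 0.0942]
eef_rot: [0.894, 0.448, 0.0, 0.0]
ft_force: [2.7, 0.7, 4.1]
width: 0.0159
```

Request:
step_arm --pt "0 0 0 0 0 0.03" --pt "0 0 0 0 0 0.02" --pt "0 0 0 0 0 0"

```text
time: 19.75
ee_pos: [0.4904, -0.2039, 0.0941]
eef_rot: [0.905, 0.425, 0.0, 0.0]
ft_force: [2.5, 0.4, 5.0]
width: 0.0156
```

```bash
python3 -c "
from h import *
st()"
```

```text
19.75 pos [ 0.4904 -0.2039  0.0941] xdir 50.36 z [ 5.e-04 -0.e+00 -1.e+00] F [2.49 0.39 4.97] T [-0.05 -0.5   0.  ] w 0.0156 j [-0.44  0.29  0.87  1.88 -0.25  1.09  1.4 ]
```

Request:
step_arm --pt "0 0 0 0 0 0.02" --pt "0 0 0 0 0 0"

```text
time: 19.95
ee_pos: [0.4903, -0.2039, 0.0941]
eef_rot: [0.909, 0.416, 0.0, 0.0]
ft_force: [1.2, 1.2, 4.6]
width: 0.0158
```

Request:
step_arm --pt "0 0 0 0 0 0.02" --pt "0 0 0 0 0 0" --pt "0 0 0 0 0 0"

```text
time: 20.25
ee_pos: [0.4902, -0.2039, 0.0941]
eef_rot: [0.913, 0.407, 0.0, -0.0]
ft_force: [1.0, 0.7, 5.7]
width: 0.0159
```

```bash
python3 -c "
from h import *
st()"
```

```text
20.25 pos [ 0.4902 -0.2039  0.0941] xdir 48.08 z [ 1.e-04  1.e-04 -1.e+00] F [1.04 0.67 5.74] T [ 0.02 -0.27  0.01] w 0.0159 j [-0.45  0.29  0.88  1.88 -0.25  1.09  1.37]
```

Request:
step_arm --pt "0 0 0 0 0 0.02" --pt "0 0 0 0 0 0" --pt "0 0 0 0 0 0"

```text
time: 20.55
ee_pos: [0.4902, -0.2038, 0.0941]
eef_rot: [0.917, 0.398, 0.0, -0.0]
ft_force: [1.4, 0.3, 5.2]
width: 0.0159
```

```bash
python3 -c "
from h import *
st()"
```

```text
20.55 pos [ 0.4902 -0.2038  0.0941] xdir 46.95 z [ 0.e+00  2.e-04 -1.e+00] F [1.39 0.28 5.17] T [-0.02 -0.28  0.17] w 0.0159 j [-0.45  0.29  0.88  1.88 -0.25  1.09  1.35]
```

A moment of 0.17 N·m shows up at 52.7°, so it is at the stop. I let go and check.

Request:
step_arm --pt "0 0 0 0 0 -0.005" --pt "0 0 0 0 0 0" --pt "0 0 0 0 0 0" --pt "0 0 0 0 0 0" --pt "0 0 0 0 0 0" --pt "0 0 0 0 0 0" --pt "0 0 0 0 0 0" --pt "0 0 0 0 0 0" --gripper 0.65

```text
time: 21.35
ee_pos: [0.4901, -0.2039, 0.094]
eef_rot: [0.916, 0.401, 0.0, -0.0]
ft_force: [-0.5, -0.6, -1.2]
width: 0.0562
```

Request:
step_arm --pt "0 0 -0.01 0 0 0" --pt "0 0 -0.02 0 0 0" --pt "0 0 -0.04 0 0 0" --pt "0 0 -0.04 0 0 0" --pt "0 0 -0.04 0 0 0" --pt "0 0 0 0 0 0" --pt "0 0 0 0 0 0" --pt "0 0 0 0 0 0"

```text
time: 22.15
ee_pos: [0.4897, -0.2037, 0.2433]
eef_rot: [0.916, 0.401, -0.0, -0.0]
ft_force: [0.1, -0.1, -0.5]
width: 0.0567
```

Run:
```python
from h import *
st();c=get_calibration("wrist");w=camera("wrist");a=camera("side")
print(w2px("side",np.array([.49,-.204,.147])),w2px("side",np.array([.49,-.204,.107])))
u,v=w2px("side",np.array([.49,-.203,.1])).astype(int)
A=cv2.resize(a[v-45:v+45,u-45:u+45],(400,400),interpolation=cv2.INTER_CUBIC)
cv2.imwrite("pics/k.png",np.hstack([A,rect(w,c,.490,-.204,.106,.1,400)])[:,:,::-1])
```

```text
22.15 pos [ 0.4897 -0.2037  0.2433] xdir 47.27 z [-1.1e-03  4.0e-04 -1.0e+00] F [ 0.13 -0.05 -0.47] T [ 0.02 -0.03 -0.03] w 0.0567 j [-0.54  0.12  0.93  1.69 -0.1   1.39  1.23]
[305.94286837 239.48828166] [305.65321704 254.97353152]
```

View pics/k.png

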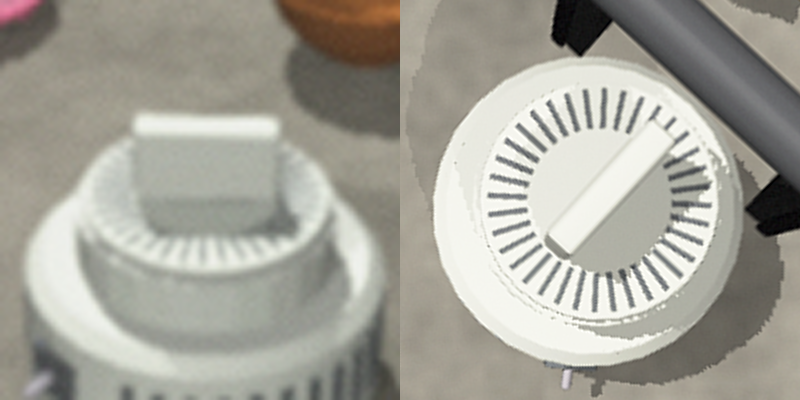

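The pictures show the lid level and centred (flange centred at about (0.490, -0.204)), with the flange down on the collar and the bar at -43°. It is released and the gripper is clear, so I hand in.

```bash
python3 -c "
from bench import *
print(close_job())"
```

```text
the job is handed in; nothing more can be done
None
```

The lid is back on the purifier, turned clockwise to the stop, let go, and the job is handed in at about 22 s on the robot's clock. `close_job()` gives no verdict.

**What I did**
- I gripped the white lid by its bar and lined its lugs up with the gaps, which I had seen at about 9.7° + 120°k in the world frame.
- The lugs dropped past the tab tops with no contact force.
- I pressed onto the pin with about 10 N and turned the lid clockwise 52.7°, until a moment of about 0.17 N·m showed at the stop.
- I turned back 0.3° and opened the jaws.

**Last checks**
- **Height:** the underside was about 84.1 mm just before letting go, which puts the handle middle near 127.1 mm. I did not measure the height again after release.
- **Position:** the last picture shows the lid level, with its flange centred at about (0.490, -0.204), within 1 mm of my collar estimate.
- **Robot:** the gripper is clear of everything, with the tool force near zero.
- **Bystanders:** I never went near the remotes, cup or bowl, but did not measure them at the end.

**What disagreed**
- The real fingertips sit about 39 mm higher on the tool than stated: 20 mm behind the reported TCP instead of 19 mm ahead. My first grasp closed just above the bar because of this.
- I found the offset by touching the bar top with the closed fingers. My steps were too big for that: the touch reached about 70 N on the lid where it stood, away from the purifier. I used the corrected offset from then on.

I viewed 11 pictures, one over the budget, because the missed grasp needed extra looks.

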